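Release the food box from the trolley hold-down

ROBOT

A 7-joint arm with a two-finger parallel gripper is mounted at the origin on the work surface. World frame = base frame: x ahead of the robot, y to its left, z up, the work surface at z = 0. Lengths are in m, angles in rad, forces in N, time in s.
With the tool pointing down it reaches from about 0.4 to 0.85 m from the base axis. Payload 4.5 kg.
Tool frame: the origin (TCP) lies at the very end of the fingers, on their centre line; the grasp point (between the pads) lies 19 mm behind it; z points along the fingers, y is the line along which they close (so a half turn about z gives the same grasp; the last joint's range is limited). The gripper opens to 88 mm and grips with 3 to 60 N. Pads are 18 mm wide; open, the fingers measure 123 mm over their backs; the gripper's body (75 mm by 187 mm) begins 45 mm behind the grasp point.
Start: joints at [1.143, 0.689, -0.195, 1.565, 0.157, 0.902, -0.215], TCP at [0.279, -0.56, 0.239] pointing down, gripper open.
Joint ranges: [-3.01, 3.01], [-0.46, 2.08], [-1.47, 1.51], [0.13, 2.56], [-1, 4.14], [0.04, 2.09], [-2.66, 2.66]. Speed limits (rad/s): [2.57, 2.57, 3.14, 3.14, 3.14, 3.14, 3.14].

INTERFACE

Orientations are given as a unit quaternion [x, y, z, w].
In Python, from plant import r, eyes, nets gives the robot as it stands.
- The arm moves only by the shell command python3 -m pendant 'ROWS' [FORCE]. ROWS is JSON, a list of rows, each an object of numbers: "claw": the opening, from 0 (shut) to 1 (fully open); "dx", "dy", "dz": the shift along the world's x, y, z in mm; "twist": the turn about the world's z in rad. In form: [{"claw": .., "dx": .., "dy": .., "dz": .., "twist": ..}, ...]. A call has 1 to 8 rows; each row is the pose to reach, as a shift and turn from the pose commanded when the call began; what a row does not reach only later rows make up. A row lasts 1/10 s, in which the tool goes at most 50 mm and 8.59 degrees, less where a joint would pass 70% of its speed; a pose out of reach is approached as far as the arm can. A call with a gripper value outside its range is refused whole. The fingers move at their own pace and stop on an object; FORCE is the grip in N (left out, the last holds). Time passes only in rows, so rows that repeat a pose let the fingers close. It gives the time, the measured TCP pose, the force, the opening and the grip force at its end, in the units of the state.
- r.get_state(): the state, without advancing time (a new reading comes with each control period).
- eyes.snapshot(name): name is "scene" or "top" or "wrist"; returns (picture, depth): 480x640x3 uint8, blue, green, red; 480x640 float32, m along the optical axis (not along the pixel's ray), 0 where there is no reading.
- eyes.camera_info(name): a dict with "K" (3x3 intrinsics, pixels), "world_to_cam" (4x4, takes a point from world to camera coordinates); the wrist camera has in their place "T_tool_cam" (4x4, takes a point from camera to tool coordinates, whose origin is the TCP and whose axes are the flange's). Camera axes: x right, y down, z forward; pixel columns grow to the right and rows downward; lengths in m; the calibration is good to about 2 mm. A picture is of the moment at which its call begins: read the wrist's pose just before it. camera_info takes no time and is no camera call.
- r.finish_job(): hands the job in; it is judged then, once.
Trained networks look in the newest picture that a camera, given by its name, has taken for a name from the list of things; names that differ only in an ending like _2 or _b are one class to them, and where a whole thing is asked for, a point or a joint stands for the part that bears it (a point fixed in the world has none). Each returns a list of dicts, best first, with "confidence" (0 to 1); they miss things now and then, are a little off and sometimes report something else, mostly with a low value. They report only what shows in the picture. A call takes as long as a camera call. They do not tell look-alikes from the thing itself.
- nets.spot_in(camera, query): "box" ([left, top, width, height] as shares, 0 to 1, of the picture: columns of its width, rows of its height, round what is visible of it).
- nets.place_of(camera, query): "position" ([column, row] as shares, 0 to 1, of the picture: columns of its width, rows of its height: a listed point, or the origin of a listed thing).
The state is a dict: "clock": time; "q": joint angles; "qd": joint speeds; "joint_torque": joint torques, N m; "tool_pos": TCP position; "eef_rot": TCP orientation; "contact_force": force on the tool from outside, world axes, zero at the start; "moment": the same for the moment, N m; "opening": opening from 0.0 (shut) to 1.0 (fully open); "finger_force": force on a finger pad.
Only numpy, scipy, OpenCV 4.12 (cv2) and the standard library are available. Lean on these libraries where they do the work, as an engineer would, in place of code of your own. Each camera call takes 0.05 s, during which the arm holds its last target. There are 200 camera calls.

TASK

On the meal trolley a lidded food box is held down by a sprung bail. Swing the bail up by its handle past its hold-open point so that it stays open by itself, then take out the box and set it down, without dropping it, upright and squarely on the rubber mat in the free bay of the serving tray. Leave the bail open, and do not disturb the cups, the bowl or the flask.

Things in the scene. Friction and masses are not known exactly. Their poses are not given: they have to be found in the camera images.
- station: fixed hold-down station: metal plate 220 (x) x 230 (y) x 6 mm; origin at the centre of its underside, z up. The box lies crosswise on its middle, long side along y, between ribs at x = +-37 mm (tops 12 mm above table) and end kerbs at y = +-100 mm (tops 20 mm). Hinge brackets (30 x 8 mm, tops at 96 mm) stand at x = +95, y = +-60 mm; the closed bail's handle points to -x
- bail (a joint): hinge of the sprung bail, rad: 0 closed, its rubber pad on the box lid; grows as it is lifted; stops at about 1.8, fully open, leaning back past upright. Over-centre spring: below about 1.0 it pulls shut (about 8 N at the handle), past that it swings open and stays
- bail_hinge (a point): point on the hinge axis of the bail at its middle: in the station frame x = +90, y = 0, z = +80 mm. The axis is the station's y axis. A small spring strut stands under it, between x = +65 and +115 mm
- bail_handle (a point): centre of the bail's handle: a round plastic bar 16 mm thick, 90 mm long, along the station's y, 175 mm from the hinge axis. Closed it is 80 mm above the table, at station x = -85 mm. Two side rods (10 mm thick) at y = +-45 mm run straight from it to the hinge; between the rods it is open from 8 to 70 mm from the handle's centre towards the hinge
- foodbox_center (a point): centre (half-way up) of the loose lidded food box, 60 (x) x 160 (y) x 60 mm high, 0.3 to 0.6 kg, z up; body 56 x 154 mm, the lid is the top 12 mm and is 60 x 160 mm. It starts flat in the station, up to 12 mm off centre along its length
- tray: fixed flat serving tray 240 (x) x 210 (y) mm, floor 4 mm thick; origin at the centre of its underside. Two bays side by side, centred at x = -55 and x = +55 mm, y = 0, each 86 (x) x 186 (y) mm inside, with 4 mm thick ribs round them whose tops are 13 mm above the table. One bay holds a cup, the other the rubber mat
- mat_center (a point): centre of the top face of the fixed rubber mat 50 (x) x 140 (y) x 2 mm that lies in the middle of the free bay, its axes parallel to those of the tray; its top is 6 mm above the table
- cup_tray: lidded cup, 72 mm across, 100 mm high, standing in the middle of the other bay; origin at the centre of its underside
- cup_front: same kind of lidded cup, 72 mm across, 100 mm high, standing on the table before the station on its handle side; origin at the centre of its underside
- bowl: lidded bowl, 176 mm across, 70 mm high, on the table behind the station on its hinge side; origin at the centre of its underside
- flask: metal flask, 80 mm across, 195 mm high, standing on the table between station and tray; origin at the centre of its underside
Things that resemble listed ones, but are neither listed nor needed, are in the scene too. Of the things that look like the part that bears mat_center, take the one that is farthest to the robot's right at the start. Leave any red look-alike of the part that bears foodbox_center alone.

How it is judged:
By the outcome, as a careful person would: the job done as asked, in the order asked, and still so for the second after the job is handed in, with the robot touching nothing.
It also fails if it takes over 59 s, if anything falls off the work surface, if the arm or the gripper's body presses on something with over 40 N, if the wrist force passes 120 N, or if a joint passes its speed limit or range.

## Working session

There is one attempt and no reset: what is moved stays moved. The work goes in short steps, Python scripts to look and compute and a shell command to move; the robot and the scene stay as the last step left them, time stands still between calls to the robot, and variables do not carry over. Pictures are saved under pics/ and viewed, at most 10 in all, crops included, and the job is handed in when it is done.

```bash
ls; mkdir -p pics; cat > h.py <<'E'
import numpy as np, cv2
from plant import r, eyes, nets
from scipy.spatial.transform import Rotation as R
def cam(name):
    i=eyes.camera_info(name); K=np.array(i["K"])
    if name=="wrist":
        s=r.get_state(); T=np.eye(4); T[:3,:3]=R.from_quat(s["eef_rot"]).as_matrix(); T[:3,3]=s["tool_pos"]
        return K, T@np.array(i["T_tool_cam"])
    return K, np.linalg.inv(np.array(i["world_to_cam"]))
def ray_z(K,T,u,v,z):
    d=T[:3,:3]@np.linalg.inv(K)@[u,v,1]; o=T[:3,3]; return o+d*(z-o[2])/d[2]
def cloud(K,T,depth):
    v,u=np.mgrid[:480,:640]; p=np.stack([u,v,np.ones_like(u)],-1)@np.linalg.inv(K).T*depth[...,None]
    return p@T[:3,:3].T+T[:3,3]
E
python3 - <<'E'
from h import *
s=r.get_state(); print({k:np.round(v,3).tolist() for k,v in s.items()})
for n in ["top","scene"]:
    K,T=cam(n); im,d=eyes.snapshot(n); cv2.imwrite(f"pics/{n}0.png",im); np.savez(f"{n}0.npz",im=im,d=d)
    print(n,T[:3,3].round(3))
    for q in ["bail_handle","bail_hinge","foodbox_center","mat_center","station","tray","cup_tray","cup_front","bowl","flask"]:
        for o in nets.place_of(n,q)[:3]:
            u,v=o["position"][0]*640,o["position"][1]*480
            z=dict(bail_handle=.08,bail_hinge=.08,foodbox_center=.036,mat_center=.006).get(q,0)
            print(q,round(o["confidence"],2),int(u),int(v),ray_z(K,T,u,v,z).round(3))
E
```

```text
pics
{'clock': 0.0, 'q': [1.143, 0.69, -0.195, 1.566, 0.157, 0.903, -0.215], 'qd': [-0.001, 0.0, 0.0, 0.001, -0.001, -0.0, -0.002], 'joint_torque': [0.0, -52.756, -1.266, -15.343, -0.053, 0.007, 0.0], 'tool_pos': [0.278, -0.559, 0.238], 'eef_rot': [0.973, 0.229, -0.0, -0.001], 'contact_force': [0.199, -0.023, 0.215], 'moment': [0.009, -0.012, -0.001], 'finger_force': 0.0, 'opening': 0.998}
top [ 0.353 -0.079  1.102]
bail_handle 0.64 385 294 [ 0.45  -0.242  0.08 ]
bail_hinge 0.68 363 221 [ 0.619 -0.198  0.08 ]
foodbox_center 0.85 482 261 [ 0.532 -0.482  0.036]
foodbox_center 0.72 374 258 [ 0.538 -0.225  0.036]
foodbox_center 0.67 352 185 [ 0.721 -0.177  0.036]
mat_center 0.85 198 229 [0.616 0.204 0.006]
mat_center 0.68 168 159 [0.8   0.288 0.006]
mat_center 0.56 353 187 [ 0.726 -0.182  0.006]
station 0.71 375 265 [ 0.527 -0.232  0.   ]
tray 0.98 186 253 [0.555 0.23  0.   ]
cup_tray 0.77 182 274 [0.503 0.238 0.   ]
cup_tray 0.31 194 229 [0.616 0.214 0.   ]
cup_front 0.9 388 344 [ 0.339 -0.259  0.   ]
cup_front 0.29 383 294 [ 0.457 -0.251  0.   ]
bowl 0.58 351 187 [ 0.727 -0.176  0.   ]
bowl 0.19 183 275 [0.501 0.235 0.   ]
flask 0.84 277 287 [0.474 0.007 0.   ]
scene [1.231 0.496 1.099]
bail_handle 0.86 311 188 [ 0.444 -0.24   0.08 ]
bail_hinge 0.9 277 231 [ 0.619 -0.198  0.08 ]
foodbox_center 0.64 223 181 [ 0.55  -0.486  0.036]
foodbox_center 0.59 295 217 [ 0.525 -0.228  0.036]
mat_center 0.94 412 337 [0.611 0.22  0.006]
station 0.6 293 228 [ 0.535 -0.228  0.   ]
tray 0.94 428 323 [0.55  0.225 0.   ]
cup_tray 0.94 444 308 [0.49  0.231 0.   ]
cup_front 0.92 329 189 [ 0.351 -0.254  0.   ]
bowl 0.57 254 280 [ 0.728 -0.183  0.   ]
flask 0.57 374 260 [0.48  0.009 0.   ]
```

View pics/top0.png

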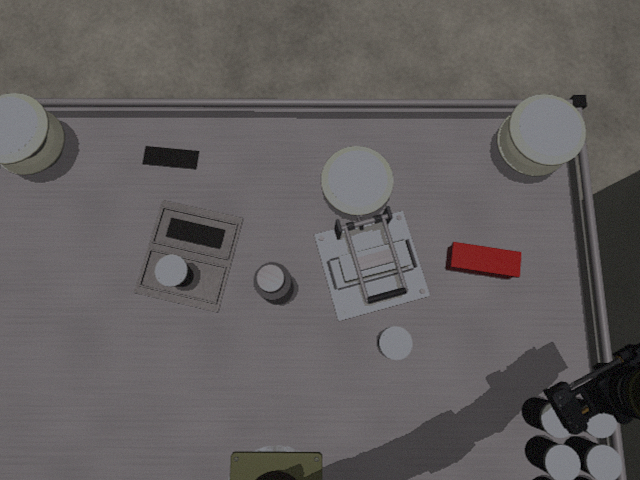

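View pics/scene0.png

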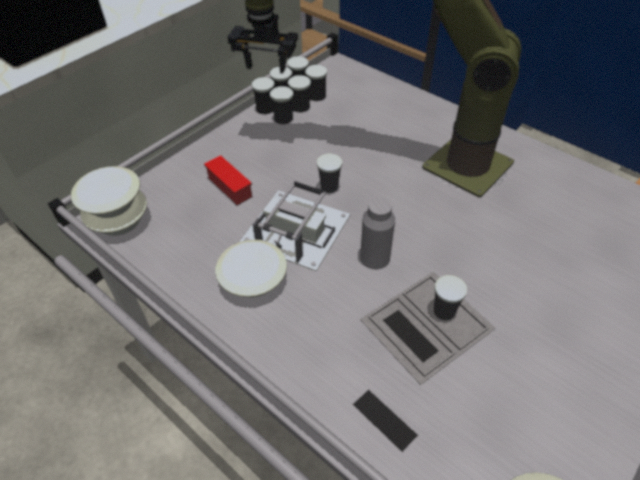

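Top picture: the station with the grey box is at (375,262) and its handle at (385,294). 
- **Food box:** candidates are the grey one under the bail (374,258) and the red one (485,260). I take the grey one.
- **Mat:** candidates are the one in the tray (196,233, y≈0.21) and a loose one (171,158, y≈0.29). The tray mat is farther right, so I take it.
- **Handle:** there is only one, at (385,294).
- **Cups:** front (395,343), tray (172,270), others stacked near the gripper. The bowl behind the station is at (357,182) and the flask at (273,282).

```bash
python3 - <<'E'
from h import *
z=np.load("top0.npz"); im,d=z["im"],z["d"]; K,T=cam("top"); print(K[0,0])
cv2.imwrite("pics/crop1.png",cv2.resize(im[140:370,120:440],None,fx=2.4,fy=2.4,interpolation=cv2.INTER_CUBIC))
P=cloud(K,T,d)
def rect(m):
    pts=P[m][:,:2]*1000; (c,s,a)=cv2.minAreaRect(pts.astype(np.float32)); return np.round(c,1),np.round(s,1),round(a,1),m.sum()
g=im.max(-1)
m=np.zeros(g.shape,np.uint8); m[205:260,155:240]=(g[205:260,155:240]<45)
n,l,st,_=cv2.connectedComponentsWithStats(m); k=1+st[1:,4].argmax(); print("mat",rect(l==k),np.median(P[l==k][:,2]))
X,Y,Z=P[...,0],P[...,1],P[...,2]
w=(abs(X-.53)<.14)&(abs(Y+.225)<.14)
print("lid",rect(w&(abs(Z-.066)<.006)))
for nm,c,rr,zz in[("cupf",(.345,-.257),.06,.1),("cupt",(.5,.23),.06,.1),("flask",(.477,.008),.07,.195),("bowl",(.725,-.18),.12,.07)]:
    q=(np.hypot(X-c[0],Y-c[1])<rr)&(Z>zz-.012); print(nm,P[q].mean(0).round(3),P[q].max(0).round(3),P[q].min(0).round(3))
s=r.get_state(); print(R.from_quat(s["eef_rot"]).as_matrix().round(3))
print(eyes.camera_info("wrist")["T_tool_cam"],eyes.camera_info("wrist")["K"][0])
E
```

```text
455.2823283568589
mat (array([519.2,  82.4]), array([453.5,  91.9]), 55.6, np.int64(1064)) 0.006293765062398871
lid (array([ 591.7, -205.4]), array([187.5, 159.6]), 14.5, np.int64(1460))
cupf [ 0.344 -0.257  0.1  ] [ 0.379 -0.222  0.107] [ 0.309 -0.292  0.089]
cupt [0.499 0.236 0.104] [0.534 0.273 0.11 ] [0.464 0.201 0.092]
flask [0.47  0.007 0.195] [0.498 0.034 0.201] [ 0.444 -0.02   0.183]
bowl [ 0.717 -0.185  0.068] [ 0.814 -0.099  0.101] [ 0.605 -0.27   0.058]
[[ 0.895  0.446  0.   ]
 [ 0.446 -0.895 -0.   ]
 [ 0.     0.    -1.   ]]
[[ 4.61785670e-04 -9.54321400e-01 -2.98781613e-01  7.76538515e-02]
 [ 9.99999753e-01  5.99161250e-04 -3.68184794e-04 -2.34548681e-04]
 [ 5.30384993e-04 -2.98781369e-01  9.54321441e-01 -1.45818437e-01]
 [ 0.00000000e+00  0.00000000e+00  0.00000000e+00  1.00000000e+00]] [382.54236725   0.         322.90853778]
```

View pics/crop1.png

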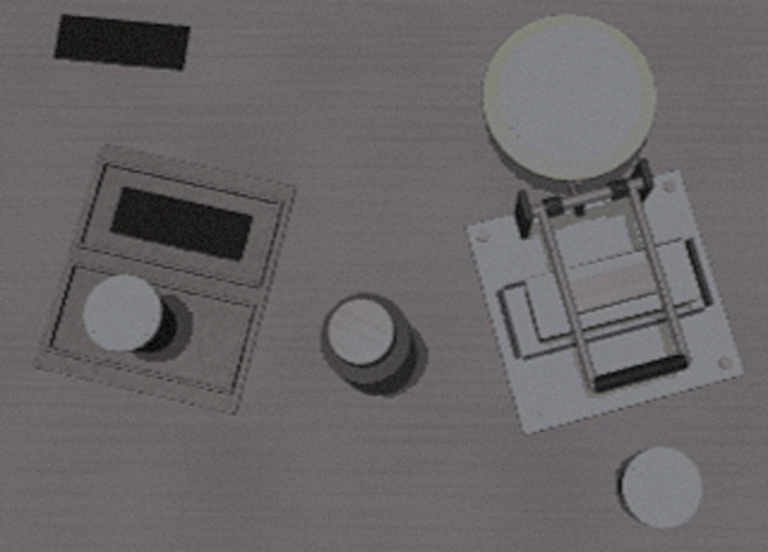

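The close crop confirms the choice: the grey box is under the bail with its pink pad (crop 600,290), the handle is at crop (640,372), and the tray mat at crop (182,222). Next I move above the station for a wrist view.

```bash
python3 -m pendant '[{"claw":1,"dx":20,"dy":32,"dz":5,"twist":0.14},{"claw":1,"dx":45,"dy":70,"dz":10,"twist":0.28},{"claw":1,"dx":70,"dy":110,"dz":12,"twist":0.42},{"claw":1,"dx":95,"dy":150,"dz":12,"twist":0.56},{"claw":1,"dx":120,"dy":190,"dz":12,"twist":0.70},{"claw":1,"dx":145,"dy":230,"dz":12,"twist":0.84},{"claw":1,"dx":165,"dy":265,"dz":12,"twist":0.98},{"claw":1,"dx":185,"dy":295,"dz":12,"twist":1.12}]' 20
python3 -m pendant '[{"claw":0.5,"dx":17,"dy":29,"dz":0,"twist":0.14},{"claw":0.5,"dx":17,"dy":29,"dz":0,"twist":0.24},{"claw":0.5,"dx":17,"dy":29,"dz":0,"twist":0.24},{"claw":0.5,"dx":17,"dy":29,"dz":0,"twist":0.24}]'
python3 - <<'E'
from h import *
z=np.load("top0.npz"); im=z["im"]; K,T=cam("top"); g=im.max(-1)
m=np.zeros(g.shape,np.uint8); m[212:256,160:230]=(g[212:256,160:230]<45)
n,l,st,_=cv2.connectedComponentsWithStats(m); k=1+st[1:,4].argmax()
v,u=np.nonzero(l==k); W=np.array([ray_z(K,T,a,b,.006)[:2]*1000 for a,b in zip(u,v)]).astype(np.float32)
print("mat",cv2.minAreaRect(W),W.mean(0),len(W))
e=W-W.mean(0); ev,V=np.linalg.eigh(e.T@e); print("long axis deg",np.degrees(np.arctan2(V[1,1],V[0,1])))
K,T=cam("wrist"); im,d=eyes.snapshot("wrist"); cv2.imwrite("pics/w1.png",im); np.savez("w1.npz",im=im,d=d,K=K,T=T); print(T.round(3),r.get_state()["q"])
for q,zz in [("bail_handle",.08),("bail_hinge",.08),("foodbox_center",.036),("station",0)]:
    for o in nets.place_of("wrist",q)[:2]:
        u,v=o["position"][0]*640,o["position"][1]*480
        print(q,round(o["confidence"],2),int(u),int(v),ray_z(K,T,u,v,zz).round(3))
E
```

```text
clock: 1.9
tool_pos: [0.4644, -0.2623, 0.2511]
eef_rot: [0.701, 0.714, 0.0, 0.0]
contact_force: [-0.0, -0.5, -1.0]
opening: 1.004
finger_force: 0.0
clock: 2.3
tool_pos: [0.48, -0.2364, 0.2506]
eef_rot: [0.615, 0.789, -0.0, -0.0]
contact_force: [-0.7, -0.8, -0.3]
opening: 0.661
finger_force: 0.0
mat ((607.2279052734375, 210.89199829101562), (138.35794067382812, 48.672035217285156), 77.06604766845703) [607.388   210.93488] 1064
long axis deg 77.17592
[[ 0.969  0.234  0.072  0.462]
 [ 0.245 -0.925 -0.289 -0.161]
 [-0.002  0.298 -0.955  0.396]
 [ 0.     0.     0.     1.   ]] [ 0.71839611  0.59957148 -0.56648247  1.81109023  0.41513045  0.85192357
  0.19926709]
bail_handle 0.96 284 223 [ 0.449 -0.247  0.08 ]
bail_hinge 0.96 492 219 [ 0.62  -0.201  0.08 ]
foodbox_center 0.65 379 210 [ 0.533 -0.224  0.036]
station 0.84 373 203 [ 0.532 -0.225  0.   ]
```

View pics/w1.png

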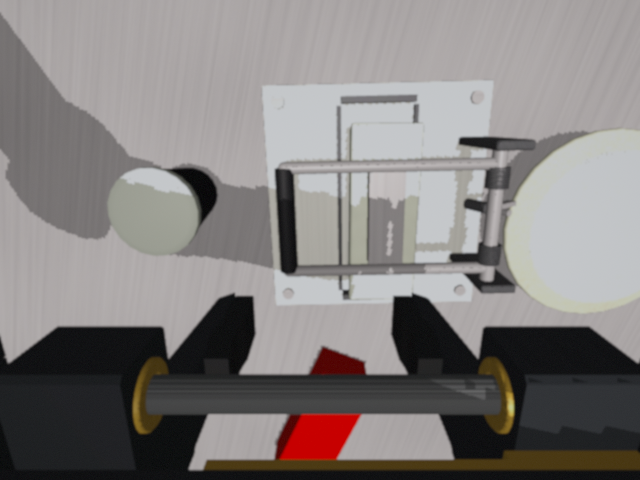

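Wrist view: the handle bar runs from (283,166) to (289,272), the hinge is near (492,219), the front cup is at (155,210), and the red box is under the gripper. I'll fit the handle and station yaw from depth.

```bash
python3 - <<'E'
from h import *
z=np.load("w1.npz"); im,d,K,T=[z[k] for k in("im","d","K","T")]; P=cloud(K,T,d); g=im.max(-1)
def sub(m,nm):
    W=P[m]; W=W[np.isfinite(W).all(1)]; rc=cv2.minAreaRect((W[:,:2]*1000).astype(np.float32)); print(nm,len(W),W.mean(0).round(4),np.round(rc[0],1),np.round(rc[1],1),round(rc[2],1),"zmax",np.percentile(W[:,2],95).round(4))
    return W
m=np.zeros(g.shape,bool); m[160:280,265:305]=True
h=sub(m&(g<70)&(P[...,2]>.07)&(d>0),"handle")
e=h[:,:2]-h[:,:2].mean(0); V=np.linalg.eigh(e.T@e)[1]; print("yaw-from-handle",np.degrees(np.arctan2(V[1,1],V[0,1])))
m=np.zeros(g.shape,bool); m[75:310,255:500]=True
s=sub(m&(abs(P[...,2]-.006)<.003)&(d>0)&(g>100),"plate")
m=np.zeros(g.shape,bool); m[100:300,345:428]=True
b=sub(m&(abs(P[...,2]-.066)<.005)&(d>0),"lid")
print("floor",np.median(P[20:60,320:500,2]))
E
```

```text
handle 1660 [ 0.4504 -0.2434  0.086 ] [ 450.6 -245.6] [13.7 90.8] 15.7 zmax 0.0878
yaw-from-handle 105.61488060387624
plate 27452 [ 0.5251 -0.2012  0.0057] [ 531.6 -222.5] [220.5 230.5] 15.4 zmax 0.0071
lid 6932 [ 0.5281 -0.214   0.0656] [ 532.1 -223.5] [ 60.1 159.5] 14.6 zmax 0.0669
floor -0.00031090977813921783
```

Fits agree with the given sizes (plate 220.5×230.5, lid 60×159.5, handle 91 mm, top at 88 mm). Station centre is (0.532,-0.223), yaw 15.4°. Down to the handle.

```bash
python3 -m pendant '[{"claw":0.5,"dx":-30,"dy":-9,"dz":-30,"twist":0.022},{"claw":0.5,"dx":-30,"dy":-9,"dz":-70,"twist":0.022},{"claw":0.5,"dx":-30,"dy":-9,"dz":-110,"twist":0.022},{"claw":0.5,"dx":-30,"dy":-9,"dz":-145,"twist":0.022},{"claw":0.5,"dx":-30,"dy":-9,"dz":-170,"twist":0.022},{"claw":0.5,"dx":-30,"dy":-9,"dz":-187,"twist":0.022},{"claw":0.5,"dx":-30,"dy":-9,"dz":-187,"twist":0.022}]' 25
python3 -m pendant '[{"claw":0.1},{"claw":0.1},{"claw":0.1},{"claw":0.1},{"claw":0.1},{"claw":0.1}]' 25
```

```text
clock: 3.25
tool_pos: [0.4493, -0.2443, 0.0619]
eef_rot: [0.604, 0.797, -0.001, -0.002]
contact_force: [0.3, 0.7, 0.0]
opening: 0.501
finger_force: 0.0validation failed for argument at $[0]...
```

```bash
python3 -m pendant '[{"claw":0.1,"dx":0,"dy":0,"dz":0,"twist":0},{"claw":0.1,"dx":0,"dy":0,"dz":0,"twist":0},{"claw":0.1,"dx":0,"dy":0,"dz":0,"twist":0},{"claw":0.1,"dx":0,"dy":0,"dz":0,"twist":0},{"claw":0.1,"dx":0,"dy":0,"dz":0,"twist":0},{"claw":0.1,"dx":0,"dy":0,"dz":0,"twist":0}]' 25
python3 - <<'E'
import numpy as np
# arc waypoints, mm from closed
for t in np.arange(0.1,1.81,.1):
    s=175*(1-np.cos(t)); print(round(t,1),np.round([s*.964,s*.266,175*np.sin(t)],0))
E
```

```text
clock: 3.85
tool_pos: [0.4501, -0.2452, 0.0645]
eef_rot: [0.605, 0.797, -0.001, 0.0]
contact_force: [-2.0, -0.7, 6.8]
opening: 0.174
finger_force: 25.0
0.1 [ 1.  0. 17.]
0.2 [ 3.  1. 35.]
0.3 [ 8.  2. 52.]
0.4 [13.  4. 68.]
0.5 [21.  6. 84.]
0.6 [29.  8. 99.]
0.7 [ 40.  11. 113.]
0.8 [ 51.  14. 126.]
0.9 [ 64.  18. 137.]
1.0 [ 78.  21. 147.]
1.1 [ 92.  25. 156.]
1.2 [108.  30. 163.]
1.3 [124.  34. 169.]
1.4 [140.  39. 172.]
1.5 [157.  43. 175.]
1.6 [174.  48. 175.]
1.7 [190.  53. 174.]
1.8 [207.  57. 170.]
```

Gripped the bar (opening 0.174 ≈ 15–16 mm). I'll follow the arc to 0.8.

```bash
python3 -m pendant '[{"claw":0.1,"dx":1,"dy":0,"dz":17,"twist":0},{"claw":0.1,"dx":3,"dy":1,"dz":35,"twist":0},{"claw":0.1,"dx":8,"dy":2,"dz":52,"twist":0},{"claw":0.1,"dx":13,"dy":4,"dz":68,"twist":0},{"claw":0.1,"dx":21,"dy":6,"dz":84,"twist":0},{"claw":0.1,"dx":29,"dy":8,"dz":99,"twist":0},{"claw":0.1,"dx":40,"dy":11,"dz":113,"twist":0},{"claw":0.1,"dx":51,"dy":14,"dz":126,"twist":0}]' 25
```

```text
clock: 4.65
tool_pos: [0.4939, -0.233, 0.1883]
eef_rot: [0.606, 0.796, -0.006, -0.006]
contact_force: [-11.0, -4.2, -0.9]
opening: 0.173
finger_force: 25.0
```

```bash
python3 -m pendant '[{"claw":0.1,"dx":13,"dy":4,"dz":11,"twist":0},{"claw":0.1,"dx":27,"dy":7,"dz":21,"twist":0},{"claw":0.1,"dx":41,"dy":11,"dz":30,"twist":0},{"claw":0.1,"dx":57,"dy":16,"dz":37,"twist":0},{"claw":0.1,"dx":73,"dy":20,"dz":43,"twist":0},{"claw":0.1,"dx":89,"dy":25,"dz":46,"twist":0},{"claw":0.1,"dx":106,"dy":29,"dz":49,"twist":0},{"claw":0.1,"dx":123,"dy":34,"dz":49,"twist":0}]' 25
```

```text
clock: 5.45
tool_pos: [0.6272, -0.1965, 0.2405]
eef_rot: [0.604, 0.797, 0.002, 0.003]
contact_force: [3.8, -2.3, -2.6]
opening: 0.171
finger_force: 25.0
```

```bash
python3 -m pendant '[{"claw":0.1,"dx":8,"dy":3,"dz":-1,"twist":0},{"claw":0.1,"dx":16,"dy":5,"dz":-1,"twist":0},{"claw":0.6,"dx":20,"dy":6,"dz":-1,"twist":0},{"claw":0.6,"dx":20,"dy":6,"dz":-1,"twist":0},{"claw":0.6,"dx":20,"dy":6,"dz":0,"twist":0},{"claw":0.6,"dx":20,"dy":6,"dz":20,"twist":0},{"claw":0.6,"dx":20,"dy":6,"dz":50,"twist":0},{"claw":0.6,"dx":20,"dy":6,"dz":80,"twist":0}]' 25
```

```text
clock: 6.25
tool_pos: [0.6441, -0.1904, 0.3193]
eef_rot: [0.604, 0.797, -0.0, -0.001]
contact_force: [0.4, -0.4, -0.6]
opening: 0.599
finger_force: 0.0
```

```bash
python3 -m pendant '[{"claw":1,"dx":-40,"dy":-12,"dz":0,"twist":0},{"claw":1,"dx":-85,"dy":-24,"dz":0,"twist":0},{"claw":1,"dx":-125,"dy":-34,"dz":-10,"twist":0},{"claw":1,"dx":-155,"dy":-43,"dz":-40,"twist":0},{"claw":1,"dx":-155,"dy":-43,"dz":-70,"twist":0},{"claw":1,"dx":-155,"dy":-43,"dz":-70,"twist":0}]' 25
python3 - <<'E'
from h import *
K,T=cam("wrist"); im,d=eyes.snapshot("wrist"); s=r.get_state(); print(s["tool_pos"],s["eef_rot"])
P=cloud(K,T,d); t,_=eyes.snapshot("top"); sc,_=eyes.snapshot("scene")
cv2.imwrite("pics/w2.png",np.hstack([cv2.resize(im,(400,300)),sc[130:430,120:520]]))
W=P[(d>0)&(abs(P[...,2]-.066)<.005)&(abs(P[...,0]-.532)<.09)&(abs(P[...,1]+.223)<.11)]
print("lid",len(W),cv2.minAreaRect((W[:,:2]*1000).astype(np.float32)),W[:,2].mean())
u=np.array([.964,.266]); S=(P[...,:2]-[.5316,-.2225]); sx=S@u; sy=S@[-.266,.964]
for a,b in[(.07,.12),(.12,.16),(.16,.2),(.2,.24),(.24,.28)]:
    q=(d>0)&(P[...,2]>a)&(P[...,2]<b)&(sx>.05)&(sx<.2)&(abs(sy)<.08)
    if q.sum()>20: print(a,b,q.sum(),"sx",np.percentile(sx[q],[1,50,99]).round(3))
E
```

```text
clock: 6.85
tool_pos: [0.4861, -0.2338, 0.2461]
eef_rot: [0.605, 0.796, -0.001, -0.003]
contact_force: [0.2, -0.0, -0.5]
opening: 0.999
finger_force: 0.0
[ 0.48856405 -0.23332385  0.24809907] [ 6.04266317e-01  7.96781260e-01 -2.48775838e-04 -1.33436968e-03]
lid 12290 ((558.9775390625, -216.49359130859375), (115.57990264892578, 159.4637451171875), 14.625035285949707) 0.06563801636087063
0.07 0.12 4270 sx [0.078 0.089 0.107]
0.12 0.16 1829 sx [0.093 0.098 0.106]
0.16 0.2 8435 sx [0.094 0.1   0.114]
```

View pics/w2.png

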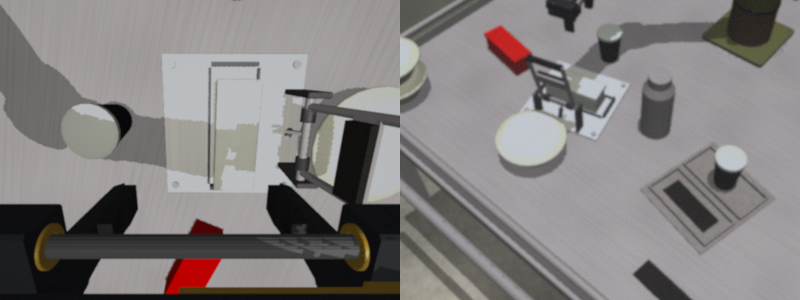

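The bail stays open, leaning back. The lid edge is clear at wrist-view (235,135), and the front cup and bowl are undisturbed. Now down over the box, kept about 6 mm to the −x side for clearance to the bail pad.

```bash
python3 -m pendant '[{"claw":1,"dx":20,"dy":4,"dz":0,"twist":-0.018},{"claw":1,"dx":38,"dy":8,"dz":-30,"twist":-0.018},{"claw":1,"dx":38,"dy":8,"dz":-65,"twist":-0.018},{"claw":1,"dx":38,"dy":8,"dz":-100,"twist":-0.018},{"claw":1,"dx":38,"dy":8,"dz":-125,"twist":-0.018},{"claw":1,"dx":38,"dy":8,"dz":-125,"twist":-0.018},{"claw":1,"dx":38,"dy":8,"dz":-125,"twist":-0.018}]' 30
python3 - <<'E'
from h import *
K,T=cam("wrist"); im,d=eyes.snapshot("wrist"); P=cloud(K,T,d); s=r.get_state(); print(s["tool_pos"],s["contact_force"])
u=np.array([.964,.266]); S=(P[...,:2]-[.5316,-.2225]); sx=S@u; sy=S@[-.266,.964]
q=(d>0)&(abs(P[...,2]-.066)<.005)&(abs(sx)<.05)&(abs(sy)<.1); W=P[q]
print("lid",len(W),cv2.minAreaRect((W[:,:2]*1000).astype(np.float32)),W[:,2].mean(),np.percentile(sx[q],[1,99]),np.percentile(sy[q],[1,99]))
E
```

```text
clock: 7.7
tool_pos: [0.5293, -0.2252, 0.1251]
eef_rot: [0.611, 0.791, 0.001, 0.001]
contact_force: [-0.5, -0.3, 0.4]
opening: 0.997
finger_force: 0.0
[ 0.52956644 -0.22542604  0.12566778] [ 0.31675553 -0.76080948  0.58609173]
lid 26804 ((531.6368408203125, -220.53839111328125), (60.14118576049805, 152.81234741210938), 14.560955047607422) 0.06573744916054777 [-0.02861632  0.02990935] [-0.07170471  0.07731639]
```

```bash
python3 -m pendant '[{"claw":1,"dx":-3,"dy":0,"dz":-20,"twist":0},{"claw":1,"dx":-3,"dy":0,"dz":-45,"twist":0},{"claw":1,"dx":-3,"dy":0,"dz":-65,"twist":0},{"claw":1,"dx":-3,"dy":0,"dz":-80,"twist":0},{"claw":1,"dx":-3,"dy":0,"dz":-81,"twist":0},{"claw":1,"dx":-3,"dy":0,"dz":-81,"twist":0}]' 30
```

```text
clock: 8.35
tool_pos: [0.5254, -0.2257, 0.0437]
eef_rot: [0.611, 0.791, 0.0, 0.001]
contact_force: [0.5, -0.0, -0.1]
opening: 0.998
finger_force: 0.0
```

```bash
python3 -m pendant '[{"claw":0.7,"dx":0,"dy":0,"dz":0,"twist":0},{"claw":0.6,"dx":0,"dy":0,"dz":0,"twist":0},{"claw":0.5,"dx":0,"dy":0,"dz":0,"twist":0},{"claw":0.5,"dx":0,"dy":0,"dz":0,"twist":0},{"claw":0.5,"dx":0,"dy":0,"dz":0,"twist":0},{"claw":0.5,"dx":0,"dy":0,"dz":0,"twist":0}]' 45
python3 -m pendant '[{"claw":0.5,"dx":0,"dy":0,"dz":4,"twist":0},{"claw":0.5,"dx":0,"dy":0,"dz":10,"twist":0},{"claw":0.5,"dx":0,"dy":0,"dz":18,"twist":0},{"claw":0.5,"dx":-2,"dy":0,"dz":28,"twist":0},{"claw":0.5,"dx":-4,"dy":-1,"dz":40,"twist":0},{"claw":0.5,"dx":-4,"dy":-1,"dz":40,"twist":0}]' 45
```

```text
clock: 8.95
tool_pos: [0.5264, -0.2253, 0.0436]
eef_rot: [0.611, 0.792, 0.001, 0.002]
contact_force: [2.8, 0.6, 5.4]
opening: 0.674
finger_force: 45.0
clock: 9.55
tool_pos: [0.5203, -0.2274, 0.0843]
eef_rot: [0.612, 0.791, -0.0, 0.001]
contact_force: [0.9, 0.6, -3.9]
opening: 0.673
finger_force: 45.0
```

Box is held (59 mm, about 0.4 kg). Raise it, then carry it above flask height.

```bash
python3 -m pendant '[{"claw":0.5,"dx":-5,"dy":-1,"dz":20,"twist":0},{"claw":0.5,"dx":-10,"dy":-3,"dz":50,"twist":0},{"claw":0.5,"dx":-15,"dy":-4,"dz":85,"twist":0},{"claw":0.5,"dx":-15,"dy":-4,"dz":120,"twist":0},{"claw":0.5,"dx":-15,"dy":-4,"dz":150,"twist":0},{"claw":0.5,"dx":-15,"dy":0,"dz":175,"twist":0},{"claw":0.5,"dx":-15,"dy":20,"dz":186,"twist":0},{"claw":0.5,"dx":-15,"dy":48,"dz":186,"twist":-0.03}]' 45
python3 -m pendant '[{"claw":0.5,"dx":0,"dy":30,"dz":0,"twist":-0.05},{"claw":0.5,"dx":5,"dy":65,"dz":0,"twist":-0.1},{"claw":0.5,"dx":15,"dy":100,"dz":0,"twist":-0.15},{"claw":0.5,"dx":30,"dy":140,"dz":0,"twist":-0.2},{"claw":0.5,"dx":45,"dy":180,"dz":0,"twist":-0.25},{"claw":0.5,"dx":60,"dy":220,"dz":0,"twist":-0.3},{"claw":0.5,"dx":75,"dy":260,"dz":0,"twist":-0.35},{"claw":0.5,"dx":85,"dy":290,"dz":0,"twist":-0.4}]' 45
python3 - <<'E'
from h import *
s=r.get_state();print(s["tool_pos"],s["eef_rot"],s["q"])
E
```

```text
clock: 10.35
tool_pos: [0.5056, -0.1785, 0.2697]
eef_rot: [0.625, 0.781, 0.0, 0.001]
contact_force: [0.4, 0.4, -4.3]
opening: 0.672
finger_force: 45.0
clock: 11.15
tool_pos: [0.5893, 0.1165, 0.2677]
eef_rot: [0.766, 0.643, -0.0, -0.001]
contact_force: [-0.0, 0.5, -3.1]
opening: 0.672
finger_force: 45.0
[0.58927878 0.1164705  0.26768681] [ 7.65541418e-01  6.43385179e-01 -2.16435079e-04 -1.34264928e-03] [-0.02862557  0.6457341  -0.42639683  1.5983239   0.3045133   0.96549747
 -0.72691636]
```

```bash
python3 - <<'E'
from h import *
K,T=cam("wrist"); im,d=eyes.snapshot("wrist"); cv2.imwrite("pics/w3.png",im); P=cloud(K,T,d)
print(T[:3,3])
for o in nets.place_of("wrist","mat_center")[:2]:
    u,v=np.array(o["position"])*[640,480]; print(o["confidence"],u,v,ray_z(K,T,u,v,.006))
g=im.max(-1); q=(g<60)&(abs(P[...,2]-.006)<.008)&(d>0)&(np.hypot(P[...,0]-.607,P[...,1]-.211)<.085)
n,l,st,_=cv2.connectedComponentsWithStats(q.astype(np.uint8)); k=1+st[1:,4].argmax(); v,u=np.nonzero(l==k); print(st[k])
W=np.array([ray_z(K,T,a,b,.006)[:2]*1000 for a,b in zip(u,v)]).astype(np.float32); print(cv2.minAreaRect(W),len(W))
q=(d>0)&(P[...,2]>.085)&(P[...,2]<.115)&(np.hypot(P[...,0]-.499,P[...,1]-.236)<.06); print("cup",P[q].mean(0),P[q].min(0),P[q].max(0))
# box in grip
q=(d>0)&(abs(P[...,2]-.291)<.03)&(np.hypot(P[...,0]-.589,P[...,1]-.1165)<.1)
print("boxtop",q.sum())
E
```

```text
[0.60317391 0.19266665 0.41361247]
0.93 324.288 107.424 [0.60611112 0.20932831 0.006     ]
[ 304   28   52   89 4213]
((615.6240234375, 238.70303344726562), (79.51041412353516, 47.795291900634766), 77.69609069824219) 4213
cup [0.50316561 0.23555914 0.103412  ] [0.46582063 0.19951165 0.09312098] [0.53780392 0.27079529 0.10642911]
boxtop 59717
```

View pics/w3.png

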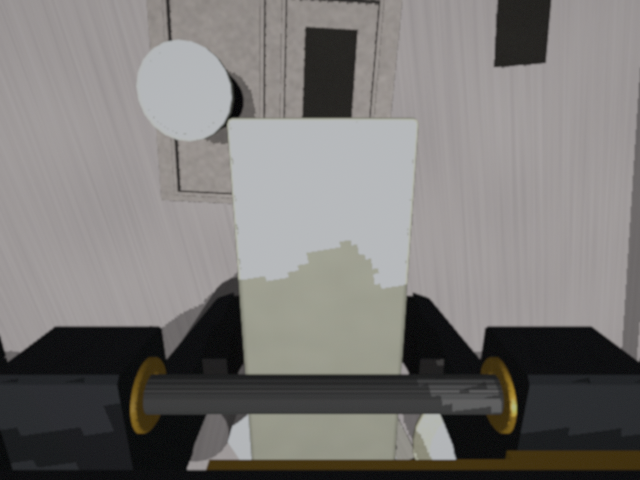

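The mat is ahead at about (330,73), partly hidden by the held box. The box is centred and square in the grip, and the tray cup is at (187,90). The mat centre by two cameras is (0.608,0.210), yaw −12.6°. I go over it and part-way down.

```bash
python3 -m pendant '[{"claw":0.5,"dx":8,"dy":35,"dz":0,"twist":-0.047},{"claw":0.5,"dx":16,"dy":70,"dz":0,"twist":-0.047},{"claw":0.5,"dx":19,"dy":93,"dz":-10,"twist":-0.047},{"claw":0.5,"dx":19,"dy":93,"dz":-40,"twist":-0.047},{"claw":0.5,"dx":19,"dy":93,"dz":-80,"twist":-0.047},{"claw":0.5,"dx":19,"dy":93,"dz":-120,"twist":-0.047},{"claw":0.5,"dx":19,"dy":93,"dz":-148,"twist":-0.047},{"claw":0.5,"dx":19,"dy":93,"dz":-148,"twist":-0.047}]' 45
python3 - <<'E'
from h import *
s=r.get_state(); print(s["tool_pos"],s["eef_rot"],s["contact_force"])
K,T=cam("wrist"); im,d=eyes.snapshot("wrist"); P=cloud(K,T,d); p=np.array(s["tool_pos"])
q=(d>0)&(abs(P[...,2]-p[2]-.023)<.005)&(np.hypot(*(P[...,:2]-p[:2]).transpose(2,0,1))<.1)
W=P[q]; a=R.from_quat(s["eef_rot"]).as_matrix(); L=(W-p)@a; print("lid in tool", len(W), np.percentile(L[:,0],[.5,99.5]),np.percentile(L[:,1],[.5,99.5]),"z",np.median(W[:,2]), np.polyfit(L[:,0],L[:,2],1),cv2.minAreaRect((L[:,:2]*1000).astype(np.float32)))
q=(d>0)&(P[...,2]>.085)&(P[...,2]<.12)&(np.hypot(P[...,0]-.503,P[...,1]-.236)<.06); print("cup top",np.median(P[q][:,2]),q.sum())
E
```

```text
clock: 12.05
tool_pos: [0.6046, 0.2029, 0.1157]
eef_rot: [0.781, 0.625, -0.006, -0.002]
contact_force: [-0.8, -1.1, -3.7]
opening: 0.674
finger_force: 45.0
[0.60463454 0.20292067 0.11567158] [ 0.7806555   0.62493361 -0.00571397 -0.00152306] [-0.82763718 -1.09211734 -3.71797532]
lid in tool 52803 [-0.05246761  0.07928029] [-0.03813422  0.03800256] z 0.13755068008877605 [ 0.00067254 -0.02211032] ((12.822368621826172, 0.09403610229492188), (135.59738159179688, 90.16593933105469), 1.5447312593460083)
cup top 0.10363500409459467 17391
```

```bash
python3 -m pendant '[{"claw":0.5,"dx":0,"dy":0,"dz":-20,"twist":0},{"claw":0.5,"dx":0,"dy":0,"dz":-35,"twist":0},{"claw":0.5,"dx":0,"dy":0,"dz":-40,"twist":0},{"claw":0.5,"dx":0,"dy":0,"dz":-40,"twist":0},{"claw":0.5,"dx":0,"dy":0,"dz":-40,"twist":0},{"claw":0.5,"dx":0,"dy":0,"dz":-40,"twist":0}]' 45
```

```text
clock: 12.7
tool_pos: [0.6101, 0.2048, 0.0817]
eef_rot: [0.781, 0.624, 0.001, 0.0]
contact_force: [0.3, 0.5, -3.6]
opening: 0.67
finger_force: 45.0
```

```bash
python3 -m pendant '[{"claw":0.5,"dx":-2,"dy":5,"dz":0,"twist":0},{"claw":0.5,"dx":-2,"dy":5,"dz":-12,"twist":0},{"claw":0.5,"dx":-2,"dy":5,"dz":-22,"twist":0},{"claw":0.5,"dx":-2,"dy":5,"dz":-30,"twist":0},{"claw":0.5,"dx":-2,"dy":5,"dz":-34,"twist":0},{"claw":0.5,"dx":-2,"dy":5,"dz":-34,"twist":0},{"claw":0.5,"dx":-2,"dy":5,"dz":-34,"twist":0},{"claw":0.5,"dx":-2,"dy":5,"dz":-34,"twist":0}]' 45
```

```text
clock: 13.5
tool_pos: [0.6079, 0.2096, 0.0471]
eef_rot: [0.781, 0.624, 0.0, 0.0]
contact_force: [0.6, -0.6, -3.0]
opening: 0.675
finger_force: 45.0
```

```bash
python3 -m pendant '[{"claw":0.5,"dx":0,"dy":0,"dz":-1,"twist":0},{"claw":0.5,"dx":0,"dy":0,"dz":-2,"twist":0},{"claw":0.5,"dx":0,"dy":0,"dz":-3,"twist":0},{"claw":0.5,"dx":0,"dy":0,"dz":-3.5,"twist":0},{"claw":0.5,"dx":0,"dy":0,"dz":-3.5,"twist":0},{"claw":0.5,"dx":0,"dy":0,"dz":-3.5,"twist":0}]' 45
```

```text
clock: 14.1
tool_pos: [0.6076, 0.2095, 0.0438]
eef_rot: [0.781, 0.624, 0.0, 0.0]
contact_force: [-2.1, -0.5, 4.4]
opening: 0.67
finger_force: 45.0
```

Contact: the force went from −3 to +4.4 N, so the mat carries the box. I open only slightly, since the cup is close, and rise straight up.

```bash
python3 -m pendant '[{"claw":0.70,"dx":0,"dy":0,"dz":0,"twist":0},{"claw":0.74,"dx":0,"dy":0,"dz":0,"twist":0},{"claw":0.8,"dx":0,"dy":0,"dz":0,"twist":0},{"claw":0.8,"dx":0,"dy":0,"dz":0,"twist":0},{"claw":0.8,"dx":0,"dy":0,"dz":8,"twist":0},{"claw":0.8,"dx":0,"dy":0,"dz":25,"twist":0},{"claw":0.8,"dx":0,"dy":0,"dz":60,"twist":0},{"claw":0.8,"dx":0,"dy":0,"dz":100,"twist":0}]' 10
python3 -m pendant '[{"claw":0.8,"dx":0,"dy":-20,"dz":30,"twist":0},{"claw":0.8,"dx":0,"dy":-50,"dz":60,"twist":0},{"claw":0.8,"dx":0,"dy":-85,"dz":90,"twist":0},{"claw":0.8,"dx":0,"dy":-110,"dz":110,"twist":0},{"claw":0.8,"dx":0,"dy":-120,"dz":110,"twist":0},{"claw":0.8,"dx":0,"dy":-120,"dz":110,"twist":0},{"claw":0.8,"dx":0,"dy":-120,"dz":110,"twist":0}]'
python3 - <<'E'
from h import *
im,d=eyes.snapshot("scene"); K,T=cam("wrist"); w,d=eyes.snapshot("wrist"); P=cloud(K,T,d)
cv2.imwrite("pics/end.png",np.hstack([cv2.resize(w,(400,300)),im[130:430,120:520]]))
q=(d>0)&(abs(P[...,2]-.066)<.005)&(np.hypot(P[...,0]-.608,P[...,1]-.21)<.1); W=P[q]
print(cv2.minAreaRect((W[:,:2]*1000).astype(np.float32)),np.percentile(W[:,2],[2,50,98]),len(W))
q=(d>0)&(P[...,2]>.085)&(P[...,2]<.12)&(np.hypot(P[...,0]-.503,P[...,1]-.236)<.06); print("cup",P[q].mean(0))
E
```

```text
clock: 14.9
tool_pos: [0.607, 0.2093, 0.1448]
eef_rot: [0.781, 0.625, -0.001, -0.0]
contact_force: [0.5, 0.2, -0.0]
opening: 0.799
finger_force: 0.0
clock: 15.6
tool_pos: [0.6067, 0.0909, 0.2527]
eef_rot: [0.781, 0.625, -0.0, -0.001]
contact_force: [0.3, -0.1, -1.2]
opening: 0.802
finger_force: 0.0
((572.2107543945312, 203.94503784179688), (132.71572875976562, 125.17717742919922), 77.36065673828125) [0.06402493 0.06575271 0.0674437 ] 13103
cup [0.50377544 0.23517163 0.10335329]
```

View pics/end.png

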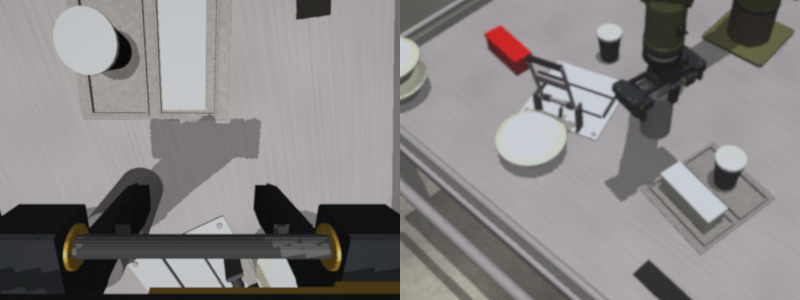

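The box lies flat in the bay (wrist view 187,60), the bail is still open, and cups, bowl and flask are in place. Last check of its centring from the top camera, then hand in.

```bash
python3 - <<'E'
from h import *
K,T=cam("top"); im,d=eyes.snapshot("top"); P=cloud(K,T,d)
q=(d>0)&(abs(P[...,2]-.066)<.006)&(np.hypot(P[...,0]-.608,P[...,1]-.21)<.1)
n,l,st,_=cv2.connectedComponentsWithStats(q.astype(np.uint8)); k=1+st[1:,4].argmax(); W=P[l==k]
c=cv2.minAreaRect((W[:,:2]*1000).astype(np.float32)); print(c,len(W))
if np.hypot(c[0][0]-608,c[0][1]-210)<6: print(r.finish_job())
E
```

```text
((617.0254516601562, 285.1809387207031), (60.40775680541992, 24.36807632446289), 6.670341491699219) 161
```

The arm hides the box from the top camera, so I use the wrist camera from higher up.

```bash
python3 -m pendant '[{"claw":0.8,"dx":0,"dy":20,"dz":30,"twist":0},{"claw":0.8,"dx":0,"dy":40,"dz":60,"twist":0},{"claw":0.8,"dx":0,"dy":50,"dz":80,"twist":0},{"claw":0.8,"dx":0,"dy":50,"dz":80,"twist":0},{"claw":0.8,"dx":0,"dy":50,"dz":80,"twist":0},{"claw":0.8,"dx":0,"dy":50,"dz":80,"twist":0},{"claw":0.8,"dx":0,"dy":50,"dz":80,"twist":0}]'
python3 - <<'E'
from h import *
K,T=cam("wrist"); im,d=eyes.snapshot("wrist"); P=cloud(K,T,d)
q=(d>0)&(abs(P[...,2]-.066)<.006)&(np.hypot(P[...,0]-.608,P[...,1]-.21)<.1)
n,l,st,_=cv2.connectedComponentsWithStats(q.astype(np.uint8)); k=1+st[1:,4].argmax(); W=P[l==k]
c=cv2.minAreaRect((W[:,:2]*1000).astype(np.float32)); print(c,len(W),st[k])
if np.hypot(c[0][0]-608,c[0][1]-210)<6: print(r.finish_job())
E
```

```text
clock: 16.45
tool_pos: [0.607, 0.1383, 0.3317]
eef_rot: [0.781, 0.624, -0.001, -0.0]
contact_force: [0.3, -0.8, 0.0]
opening: 0.8
finger_force: 0.0
((606.7411499023438, 210.01171875), (159.069091796875, 60.034584045410156), 77.3033218383789) 9295 [ 277   47   61  161 9295]
the job is handed in; nothing more can be done
None
```

The job is handed in (the judge returned no verdict): the bail stays open by itself, and the box lies flat on the mat, within about 2 mm of my measured mat centre and under 1° out of square; nothing else looked disturbed in the last pictures.

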